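# Open the specimen chest: free its turn-button hasp, fold it back, raise the lid

### The arm

A 7-joint arm with a two-finger parallel gripper is mounted at the origin on the work surface. World frame = base frame: x ahead of the robot, y to its left, z up, the work surface at z = 0. Lengths are in m, angles in rad, forces in N, time in s.
With the tool pointing down it reaches from about 0.4 to 0.75 m from the base axis. Payload 19.5 kg.
Tool frame: the origin (TCP) lies where the fingers leave the gripper's body, on its centre line; the fingertips stand 73 mm ahead of it and the grasp point (between the pads) lies 54 mm ahead of it (tip_reach is the y of the fingertips in the tool frame, in m); y points along the fingers, z is the direction in which the jaws open and shut, and the axes are right-handed (so a half turn about y gives the same grasp; the last joint's range is limited). The gripper opens to 85 mm and grips with 20 to 120 N. Pads are 22 mm wide; open, the fingers measure 114 mm over their backs; the gripper's body (76 mm by 85 mm) begins 54 mm behind the grasp point. The pads swing forward as they close: fully open they stand 13 mm farther back than shut.
Start: joints at [-1.373, 0.707, -0.028, 1.485, 0.022, 0.951, -0.075], TCP at [0.137, 0.559, 0.304] pointing down, gripper open.
Joint ranges: [-2.71, 2.71], [-0.32, 2.16], [-1.57, 1.52], [0, 2.45], [-1.46, 4.6], [0, 2.02], [-2.83, 2.83]. Speed limits (rad/s): [1.89, 1.89, 2.57, 2.57, 3.01, 3.01, 3.01].

### API

Orientations are given as a 3x3 rotation matrix whose columns are the frame's x, y, z axes.
In Python, from station import * gives the robot as it stands. Calls block until the motion is done:
- reach(position, orientation): joint-space move of the TCP to a pose.
- move_linear(position, feed=0.15, rot=None): straight line of the TCP; rot=None keeps the orientation; feed is the mean speed in m/s.
- goto_joints(angles): joint-space move.
- gripper_to(opening): finger opening in m; the grip force is fixed at half the most; returns when the fingers have stopped.
- sleep(seconds).
- solve_ik(position, orientation): joint angles nearest the present ones, or None.
- get_obs(): the state.
- read_camera(name): name is "side" or "top" or "wrist"; returns a dict with "color" (420x560x3 uint8, red, green, blue), "fx", "fy", "cx", "cy" (pixels), "R" (3x3) and "t" (3): a world point X has camera coordinates R X + t. Camera axes: x right, y down, z forward; pixel columns grow to the right and rows downward; lengths in m; the calibration is good to about 2 mm. A picture is of the moment at which its call begins. There is no depth.
A pose or a line that the arm cannot do raises PlanningError and nothing moves.
- finish_job(): hands the job in, once; it reports no verdict.
Trained networks look in a picture, given as the dict that the camera call returned (one of the last four; its "shot" number tells which), for a name from the list of things; names that differ only in an ending like _2 or _b are one class to them, and where a whole thing is asked for, a point or a joint stands for the part that bears it (a point fixed in the world has none). Each returns a list of dicts, best first, with "conf" (0 to 1); they miss things now and then, are a little off and sometimes report something else, mostly with a low value. They report only what shows in the picture. A call takes as long as a camera call.
- regions_of(name, picture): "pixels" (420x560 bool, what is visible of it) and "point" ([column, row] in pixels, amid what is visible of it).
The state is a dict: "t": time; "joint_pos": joint angles; "joint_velocities": joint speeds; "tau": joint torques, N m; "tool_pos": TCP position; "ee_rot": TCP orientation; "force": force on the tool from outside, world axes, zero at the start; "ft_torque": the same for the moment, N m; "gripper_width": finger opening in m.
Only numpy, scipy, OpenCV 4.12 (cv2) and the standard library are available. Lean on these libraries where they do the work, as an engineer would, in place of code of your own. Each camera call takes 0.05 s, during which the arm holds its last target.

### The job

Open the white specimen chest with the blue-green lid. Turn the red turn-button clockwise until it lines up with the slot of the steel hasp, lift the hasp off over it and fold it right back over the lid while the lid is still shut, then raise the lid (it has a black handle) until it stands well open (about 70 degrees) by itself, and let go. Do not shove or tip the tube rack, the tip box and the jar that stand close to the chest.

Things in the scene. Friction and masses are not known exactly. Their poses are not given: they have to be found in the camera images.
- chest: White box with blue-green lid, fixed, 170 x 320 mm; shut lid's top 125 mm high, spans x -66 to 106. Origin at bench level; x points from its front to the lid hinge, y left, z up. In this frame (mm): lid hinge x 105, z 115; hasp hinge x -30, y 60, z 133; turn-button x -94, y 60, on a bracket in front of the lid (x -126 to -65, y 0 to 120, top z 123); handle bar x -45, y -135 to -35, z 170.
- button_top (a point): On the axis of the red turn-button (the hasp's staple), at the top of its head; does not turn. Head: bar 48 long, 12 wide, 26 mm tall (z 138 to 164), 2 mm above the hasp leaf, on a vertical axis. Its angle is not reported: see or feel it. It starts 0.85 to 1.35 rad anticlockwise (from above) of its clockwise stop, overhanging the leaf and holding hasp and lid down. Friction 0.15 N m; stays where left.
- hasp_slot (a point): Middle of the hasp's slot, moves with the hasp. The slot is 60 mm across the leaf (chest y) and 33 mm along it (51 to 84 mm from the hinge). The leaf lifts off over the turn-button only when the head's long side lies along chest y within about 0.2 rad; that is where the button's clockwise stop is.
- hasp (a joint): Angle of the hasp (rad): 0 = flat over the turn-button, pi/2 = upright on the shut lid, 2.9 = folded right back over the lid against its stop. The free end goes up and towards the chest's +x. Stiff hinge (0.2 N m): stays where left.
- hasp_hinge (a point): Middle of the hasp's hinge axis, which is along chest y and fixed on the lid. Leaf: steel, 76 mm wide, 5 mm thick.
- hasp_bar (a point): Middle of the orange round cross bar at the hasp's free end: 12 mm diameter, 60 mm clear length along chest y, 135 mm from the hinge, in the plane of the leaf. Between bar and leaf is an open window, 35 mm along the leaf and 60 mm wide, for a finger. With the hasp down, nothing is under the bar but the bench. It may roll in the grip: hold it lightly (20 to 30 N).
- lid (a joint): Angle of the lid (rad): 0 = shut, grows as the front edge rises, 1.75 = its stop. Stiff hinge (about 1.2 N m): stays where left. Lid and hasp weigh about 0.9 kg; lifting by the handle takes some 10 to 18 N.
- lid_hinge (a point): Middle of the lid's hinge axis, along chest y at the far edge, 115 mm above the bench.
- lid_handle (a point): Middle of the black round handle bar on the lid: 12 mm diameter, 100 mm long along chest y, its axis 45 mm above the lid's top face. With the lid shut it lies 150 mm in front of the hinge axis, 55 mm above it and 85 mm to the right of lid_hinge. It may roll in the grip: hold it lightly (20 to 40 N).
- tube_rack: Bystander: yellow tube rack with capped tubes, 160 x 56 x 86 mm, loose, beside the chest. Origin: centre of its underside.
- tip_box: Bystander: orange tip box with grey cover, 120 x 85 x 72 mm, loose, beside the chest. Origin: centre of its underside.
- jar: Bystander: small jar, 52 mm diameter, 65 mm tall, loose, in front of the chest. Origin: centre of its underside.

How it is judged:
On the way:
1. the hasp is off the turn-button and folded back over the lid, the lid still shut (value of joint hasp above 2.3 rad and value of joint lid below 0.12 rad), for 0.2 s.
At the end, for the whole second after the job is handed in: the lid stands open by more than 1.0 rad (57 degrees), at rest; the hasp is still folded back (more than 2.2 rad), at rest; nothing is held (value of joint lid above 1 rad and value of joint hasp above 2.2 rad and velocity of joint lid between -0.05 and 0.05 rad/s and velocity of joint hasp between -0.1 and 0.1 rad/s); the robot touches nothing.
It fails at once if the lid is raised (more than 0.2 rad) before the hasp is swung clear (1.5 rad) (value of joint lid above 0.2 rad and value of joint hasp below 1.5 rad).
It fails at once if a bystander is shoved more than 40 mm or tipped over (distance of any of tube_rack, tip_box, jar from where it was at the start of the episode above 0.04 m or angle between any of tube_rack, tip_box, jar's own z axis and vertical above 0.6 rad).
It also fails if it takes over 64 s, if anything falls off the work surface, if the arm or the gripper's body presses on something with over 40 N, if the wrist force passes 120 N, or if a joint passes its speed limit or range.

## Working session

There is one attempt and no reset: what is moved stays moved. The work goes in short steps, each a Python script; the robot and the scene stay as the last script left them, time stands still between calls to the robot, and variables do not carry over. Pictures are saved under pics/ and viewed, and the job is handed in when it is done.

```bash
ls; mkdir -p pics; python3 - <<'E'
from station import *
import cv2
o=get_obs();print(o['t'],o['tool_pos'],o['ee_rot'])
for n in ['top','side','wrist']:
    p=read_camera(n);cv2.imwrite(f'pics/a_{n}.png',p['color'][:,:,::-1]);print(n,p['fx'],p['cx'],p['cy'],p['R'].tolist() if hasattr(p['R'],'tolist') else p['R'],p['t'])
    for k in ['button_top','hasp_bar','hasp_hinge','lid_handle','lid','hasp','chest','hasp_slot']:
        try:
            r=regions_of(k,p); print(k,[(round(q['conf'],2),[round(float(v)) for v in q['point']],int(q['pixels'].sum())) for q in r[:3]])
        except Exception as e: print(k,e)
print(get_obs()['t'])
E
```

```text
pics
0.0 [0.13650141 0.55837454 0.30344017] [[ 9.71381640e-01 -2.71970527e-04  2.37523968e-01]
 [-2.37524123e-01 -1.03459023e-03  9.71381089e-01]
 [-1.84470498e-05 -9.99999428e-01 -1.06958151e-03]]
top 543.7810139363027 276.2239819567336 206.468064115718 [[-0.06182008185268791, -0.9980717621986577, -0.005570904898939407], [-0.9751629608472145, 0.06158864095450514, -0.21275347023508467], [0.2126863354130231, -0.0077198968285283505, -0.9770900295886432]] [0.05132706 0.61759934 1.20886763]
button_top [(0.98, [304, 209], 13291), (0.6, [301, 204], 11392)]
hasp_bar [(0.87, [288, 241], 1404)]
hasp_hinge [(0.6, [283, 236], 1186)]
lid_handle []
lid [(0.72, [308, 209], 13301), (0.66, [288, 242], 1394), (0.6, [303, 207], 11576)]
hasp [(0.94, [289, 243], 1520)]
chest [(0.62, [304, 209], 13334), (0.29, [286, 241], 1417)]
hasp_slot [(0.61, [287, 245], 1627)]
side 432.4310972719544 276.59978149776236 208.74935322921124 [[-0.7862986656007586, -0.6178150497659952, -0.006242816440312517], [-0.42190782237622254, 0.5442924911168484, -0.725078942965226], [0.4513626013442193, -0.5674947122189388, -0.6886374617397193]] [0.49308179 0.32970907 0.66186222]
button_top [(0.8, [298, 210], 15081)]
hasp_bar [(0.74, [320, 218], 1627)]
hasp_hinge [(0.81, [318, 219], 1581), (0.44, [392, 218], 743)]
lid_handle [(0.72, [301, 190], 10132)]
lid [(0.61, [300, 193], 9742)]
hasp [(0.57, [319, 218], 1494)]
chest [(0.81, [301, 211], 15447)]
hasp_slot [(0.94, [319, 218], 1465)]
wrist 352.4522809451158 284.42898892247587 211.5563019455516 [[0.2374122724295471, 0.971408715056869, 0.0007219497250081511], [0.9265308971465284, -0.22666729527205073, 0.30027060110324855], [0.2918491211785498, -0.0706190170253017, -0.9538537859135916]] [-0.57552254 -0.03782008  0.38134953]
button_top []
hasp_bar []
hasp_hinge []
lid_handle []
lid []
hasp []
chest []
hasp_slot []
1.35
```

View pics/a_top.png

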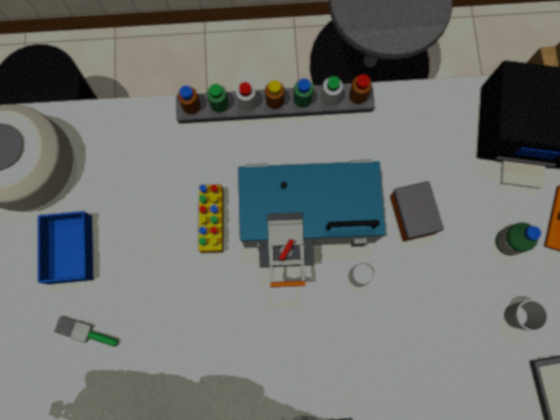

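View pics/a_side.png

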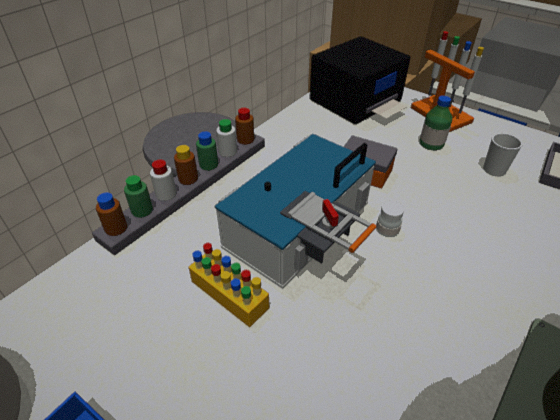

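```bash
python3 - <<'E'
import cv2
a=cv2.imread('pics/a_top.png')[150:310,180:460];cv2.imwrite('pics/z1.png',cv2.resize(a,None,fx=2.8,fy=2.8,interpolation=cv2.INTER_CUBIC))
a=cv2.imread('pics/a_side.png')[120:300,180:420];cv2.imwrite('pics/z2.png',cv2.resize(a,None,fx=3.3,fy=3.3,interpolation=cv2.INTER_CUBIC))
E
```

```text
(no output)
```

View pics/z1.png

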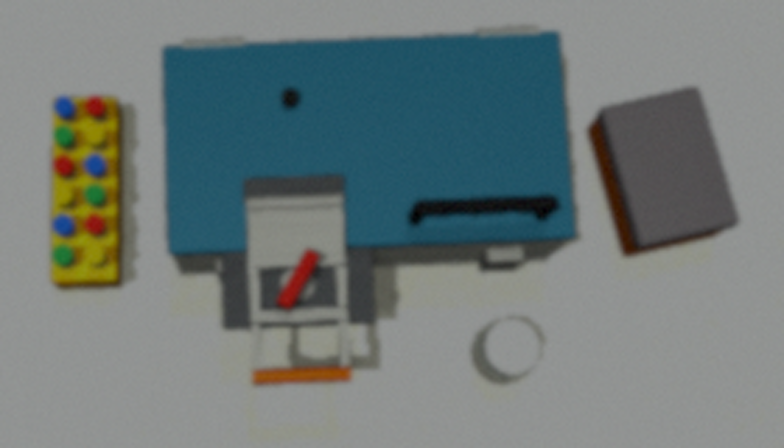

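View pics/z2.png

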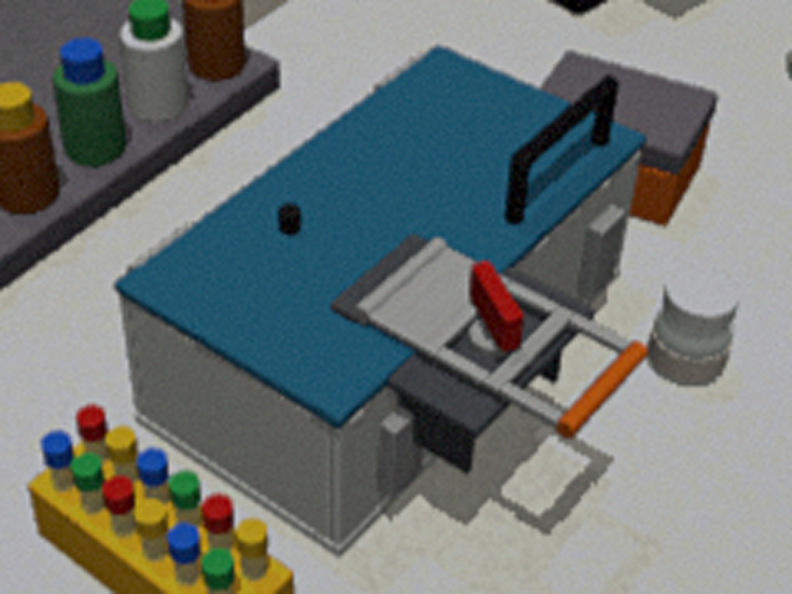

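```bash
cat > h.py <<'E'
import numpy as np, cv2
from station import *
def chest():
    d=np.load('chest.npy');return d
def T(p,d=None):
    d=chest() if d is None else d
    c,s=np.cos(d[2]),np.sin(d[2]);p=np.asarray(p,float)/1000
    return np.array([d[0]+c*p[0]-s*p[1],d[1]+s*p[0]+c*p[1],p[2]])
def proj(p,X):
    c=p['R']@X+np.asarray(p['t']);return np.array([p['fx']*c[0]/c[2]+p['cx'],p['fy']*c[1]/c[2]+p['cy']])
def save(name,fn,crop=None,f=1):
    p=read_camera(name);a=p['color'][:,:,::-1]
    if crop: a=a[crop[1]:crop[3],crop[0]:crop[2]]
    cv2.imwrite('pics/'+fn,cv2.resize(a,None,fx=f,fy=f,interpolation=cv2.INTER_CUBIC));return p
E
cat > fit.py <<'E'
from h import *
from scipy.optimize import least_squares
A=read_camera('top');B=read_camera('side')
L=[(106,160,125),(106,-160,125),(-66,-160,125),(-66,160,125)]
def cen(p,lo,hi,box):
    c=p['color'].astype(int);m=np.zeros(c.shape[:2],bool)
    x0,y0,x1,y1=box;q=c[y0:y1,x0:x1];h=cv2.cvtColor(p['color'],cv2.COLOR_RGB2HSV)[y0:y1,x0:x1]
    mm=(h[...,0]>=lo)&(h[...,0]<=hi)&(h[...,1]>150)&(h[...,2]>80)
    ys,xs=np.nonzero(mm);return np.array([xs.mean()+x0,ys.mean()+y0]),len(xs)
ot,n1=cen(A,5,18,(260,270,315,295));os_,n2=cen(B,5,18,(335,215,385,255));print(ot,n1,os_,n2)
obs=[]
for z,s,off,p,Q in [(A,2.8,(180,150),A,[(164,48),(558,33),(575,238),(170,252)]),(B,3.3,(180,120),B,[(120,287),(438,47),(645,140),(338,420)])]:
    for l,q in zip(L,Q): obs.append((p,l,np.array(q)/s+off,1))
obs.append((A,(-165,60,133),ot,2));obs.append((B,(-165,60,133),os_,2))
obs.append((A,(-45,-85,170),np.array((484,207))/2.8+(180,150),1))
f=lambda d:np.concatenate([w*(proj(p,T(l,d))-q) for p,l,q,w in obs])
r=least_squares(f,[.7,0,0.0],loss='soft_l1');print(r.x,r.fun.reshape(-1,2).round(1).tolist())
np.save('chest.npy',r.x)
# button angle
for p,box in ((A,(270,225,305,265)),(B,(315,190,345,235))):
    h=cv2.cvtColor(p['color'],cv2.COLOR_RGB2HSV);x0,y0,x1,y1=box
    m=np.zeros(h.shape[:2],bool);g=h[y0:y1,x0:x1];m[y0:y1,x0:x1]=((g[...,0]<5)|(g[...,0]>172))&(g[...,1]>150)&(g[...,2]>60)
    best=[]
    for a in np.arange(-.3,1.8,.02):
        pts=[]
        for u in (-24,24):
            for v in (-6,6):
                for z in (138,164): pts.append(proj(p,T((-94+u*-np.sin(a)+v*np.cos(a),60+u*np.cos(a)+v*np.sin(a),z),r.x)))
        hull=cv2.convexHull(np.array(pts,np.float32)); k=np.zeros(m.shape,np.uint8);cv2.fillConvexPoly(k,np.round(hull).astype(np.int32),1)
        best.append(((m&(k>0)).sum()/(m|(k>0)).sum(),a))
    print(m.sum(),sorted(best)[-4:])
for k,hh in (('jar',.065),('tube_rack',.09),('tip_box',.072)):
    for p in (A,B):
        q=regions_of(k,p)
        if q:
            u=np.array(q[0]['point']);ray=p['R'].T@np.array([(u[0]-p['cx'])/p['fx'],(u[1]-p['cy'])/p['fy'],1]);c=-p['R'].T@np.asarray(p['t'])
            print(k,q[0]['conf'],u,c+ray*((hh*.7-c[2])/ray[2]))
E
python3 fit.py
```

```text
[287.87943262 283.30496454] 141 [361.855 237.59 ] 200
[ 0.59647236 -0.06422467 -0.02800451] [[-0.0, -1.4], [-0.1, -0.9], [-0.4, 0.6], [-0.7, 0.6], [-1.8, -2.7], [-0.6, -1.4], [0.6, -1.5], [0.6, -0.8], [-1.5, 1.3], [0.5, -0.4], [0.2, -0.2]]
112 [(np.float64(0.6473988439306358), np.float64(0.9600000000000011)), (np.float64(0.6549707602339181), np.float64(1.0600000000000012)), (np.float64(0.6588235294117647), np.float64(0.920000000000001)), (np.float64(0.6588235294117647), np.float64(0.9800000000000011))]
178 [(np.float64(0.541033434650456), np.float64(0.9600000000000011)), (np.float64(0.5463258785942492), np.float64(0.840000000000001)), (np.float64(0.5463258785942492), np.float64(0.860000000000001)), (np.float64(0.5606557377049181), np.float64(0.880000000000001))]
jar 0.97 [359.6 276. ] [ 0.44732136 -0.17023182  0.0455    ]
jar 0.77 [391. 219.] [ 0.4432645  -0.16138573  0.0455    ]
tube_rack 0.68 [208.7 221.8] [0.5936999  0.17258795 0.063     ]
tube_rack 0.8 [229.3 285.9] [0.58705199 0.18785906 0.063     ]
tip_box 0.88 [416.5 211.9] [ 0.58905742 -0.31807596  0.0504    ]
tip_box 0.93 [378.4 157.3] [ 0.56742606 -0.33318196  0.0504    ]
```

```bash
cat >> h.py <<'E'
def Rd(ang, tilt=0.):
    """tool down, jaws along world angle ang"""
    z=np.array([np.cos(ang),np.sin(ang),0]);y=np.array([0,0,-1.]);x=np.cross(y,z)
    return np.stack([x,y,z],1)
def tcp(p,h=54): # tcp over chest point with grasp pt at it
    return T(p)+np.array([0,0,h/1000])
def haspbar(th,r=135): return (-30-r*np.cos(th),60,133+r*np.sin(th))
def handle(a):
    g=np.pi-np.arctan2(55,150)-a; r=np.hypot(150,55); return (105+r*np.cos(g),-85,115+r*np.sin(g))
def st(tag=''):
    o=get_obs();print(tag,round(o['t'],2),'p',np.round(o['tool_pos'],4),'F',np.round(o['force'],1),'M',np.round(o['ft_torque'],2),'w',round(o['gripper_width'],4),flush=True);return o
E
python3 - <<'E'
from h import *
d=chest()
for s in (0,np.pi):
    print(s)
    for n,p,a in [('b',(-94,60,157),.95),('b2',(-94,60,157),-.05)]+[('h%.1f'%t,haspbar(t),0) for t in (0,.8,1.57,2.2,2.8)]+[('l%.1f'%t,handle(t),0) for t in (0,.4,.8,1.25)]:
        q=solve_ik(tcp(p),Rd(a+d[2]+s)); print(n,np.round(tcp(p),3),None if q is None else np.round(q,2))
E
```

```text
0
b [ 0.504 -0.002  0.211] [ 0.01  0.75 -0.12  1.85  0.15  0.55  0.71]
b2 [ 0.504 -0.002  0.211] [-0.14  0.75  0.14  1.86 -0.19  0.55  0.05]
h0.0 [0.433 0.    0.187] [-0.11  0.73  0.06  2.12 -0.14  0.3   0.04]
h0.8 [ 0.474 -0.001  0.284] [-0.19  0.6   0.21  1.87 -0.19  0.69  0.11]
h1.6 [ 0.568 -0.003  0.322] [-0.18  0.69  0.27  1.49 -0.2   0.99  0.11]
h2.2 [ 0.648 -0.006  0.296] [-0.14  0.85  0.25  1.2  -0.21  1.12  0.09]
h2.8 [ 0.695 -0.007  0.232] [-0.11  1.    0.22  1.05 -0.2   1.11  0.07]
l0.0 [ 0.549 -0.148  0.224] [ 0.17  0.8   0.08  1.61 -0.08  0.73  0.25]
l0.4 [ 0.582 -0.149  0.278] [ 0.12  0.79  0.17  1.42 -0.15  0.95  0.3 ]
l0.8 [ 0.634 -0.15   0.315] [ 0.08  0.84  0.26  1.15 -0.21  1.17  0.31]
l1.2 [ 0.704 -0.152  0.329] [ 0.1   0.99  0.27  0.73 -0.23  1.44  0.25]
3.141592653589793
b [ 0.504 -0.002  0.211] [-0.55  1.01  1.07  1.87 -1.09  1.   -1.19]
b2 [ 0.504 -0.002  0.211] [ 0.31  0.82 -0.7   1.84  0.75  0.76  2.26]
h0.0 [0.433 0.    0.187] [ 0.25  0.78 -0.58  2.11  0.89  0.52  2.11]
h0.8 [ 0.474 -0.001  0.284] [ 0.32  0.66 -0.68  1.86  0.55  0.83  2.47]
h1.6 [ 0.568 -0.003  0.322] [ 0.27  0.74 -0.66  1.47  0.48  1.1   2.63]
h2.2 [ 0.648 -0.006  0.296] [ 0.23  0.9  -0.67  1.18  0.54  1.24  2.68]
h2.8 [ 0.695 -0.007  0.232] [ 0.2   1.05 -0.7   1.03  0.63  1.25  2.69]
l0.0 [ 0.549 -0.148  0.224] [ 0.58  0.9  -0.78  1.6   0.73  0.96  2.67]
l0.4 [ 0.582 -0.149  0.278] [ 0.54  0.86 -0.77  1.41  0.63  1.12  2.79]
l0.8 [ 0.634 -0.15   0.315] [-0.2   1.11  1.3   1.16 -1.04  1.53 -2.28]
l1.2 [ 0.704 -0.152  0.329] [-0.08  1.18  1.3   0.74 -1.11  1.68 -2.53]
```

```bash
python3 - <<'E'
from h import *
d=chest()
st()
reach(tcp((-94,60,157))+[0,0,.07],Rd(.95+d[2]))
gripper_to(.035)
st()
p=save('wrist','w1.png')
for q in [(-94,60,164),(-165,60,133),(-30,60,133)]: print(proj(p,T(q)).round())
E
```

```text
1.75 p [0.1366 0.5585 0.3039] F [-0.6  0.3 -0.3] M [ 0.07  0.01 -0.02] w 0.0854
 4.67 p [ 0.5042 -0.0016  0.281 ] F [-0.8 -0.1  0. ] M [-0.04  0.03 -0.02] w 0.035
[285. 243.]
[217. 136.]
[338. 295.]
```

View pics/w1.png

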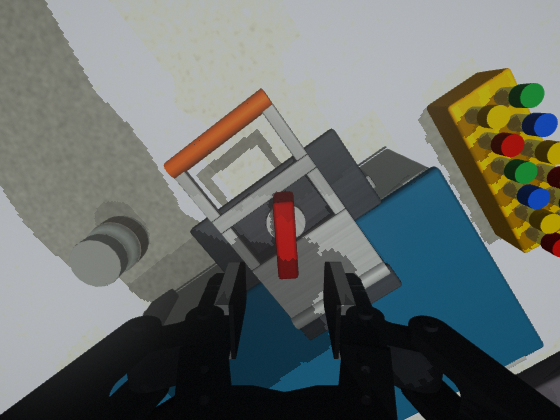

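```bash
python3 - <<'E'
from h import *
d=chest()
P=T((-94,60,0));P[2]=.217
move_linear(P,feed=.08);st('down')
w=gripper_to(.014);st('closed')
for a in (.7,.45,.2,.05,-.06):
    move_linear(P,feed=.1,rot=Rd(a+d[2])) ;st(a)
save('wrist','w2.png');save('top','t2.png',(180,150,460,310),2.8)
E
```

```text
down 5.67 p [ 0.5043 -0.0016  0.2174] F [0.3 0.2 0.8] M [ 0.05 -0.01  0.03] w 0.0347
closed 6.01 p [ 0.5044 -0.0015  0.2172] F [2.  1.7 1.5] M [ 0.25 -0.31  0.04] w 0.014
0.7 6.41 p [ 0.5044 -0.0013  0.2172] F [2.5 4.9 3.7] M [ 0.91 -0.48 -0.01] w 0.0138
0.45 6.81 p [ 0.5045 -0.0012  0.2172] F [3.7 6.  3.8] M [ 1.15 -0.76  0.13] w 0.0142
0.2 7.21 p [ 0.5046 -0.0012  0.2171] F [4.5 4.9 2.6] M [ 1.08 -0.97  0.07] w 0.0137
0.05 7.51 p [ 0.5046 -0.0013  0.2171] F [5.2 4.8 2.1] M [ 0.93 -1.07  0.07] w 0.0142
-0.06 7.77 p [ 0.5047 -0.0015  0.2171] F [5.  3.6 2.6] M [ 0.83 -1.11  0.08] w 0.0139
```

View pics/w2.png

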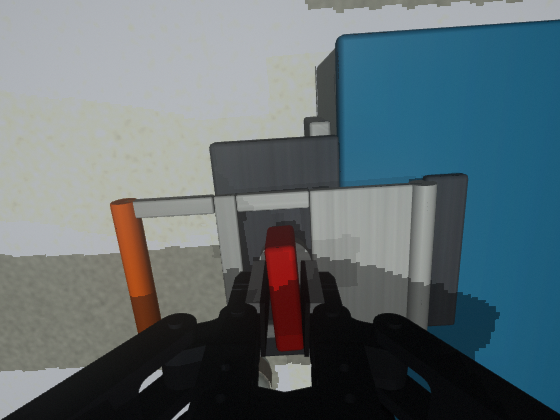

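```bash
python3 - <<'E'
from h import *
d=chest()
P=T((-94,60,0));P[2]=.217
for a in (-.12,-.18,-.22):
    move_linear(P,feed=.1,rot=Rd(a+d[2])) ;st(a)
gripper_to(.035)
move_linear(P+[0,0,.075],feed=.15)
save('wrist','w3.png');save('top','t3.png',(180,150,460,310),2.8)
E
```

```text
-0.12 8.12 p [ 0.5047 -0.0015  0.2171] F [5.4 3.8 0.7] M [ 0.76 -1.24  0.25] w 0.014
-0.18 8.37 p [ 0.5048 -0.0012  0.2172] F [5.7 5.  3.6] M [ 1.16 -1.13  0.73] w 0.0145
-0.22 8.62 p [ 0.5048 -0.0012  0.2173] F [5.9 5.  4.3] M [ 1.2 -1.1  1.2] w 0.0138
```

View pics/w3.png

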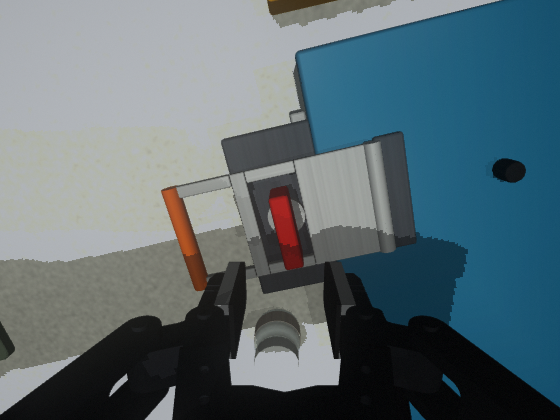

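```bash
python3 - <<'E'
from h import *
d=chest()
P=tcp(haspbar(0))
reach(P+[0,0,.08],Rd(d[2]));gripper_to(.028);st()
p=save('wrist','w4.png')
print(proj(p,T((-165,60,133))),proj(p,T((-165,90,133))),proj(p,T((-165,30,133))))
h=cv2.cvtColor(p['color'],cv2.COLOR_RGB2HSV);m=((h[...,0]>5)&(h[...,0]<18)&(h[...,1]>150)&(h[...,2]>60)).astype(np.uint8)
n,l,s,c=cv2.connectedComponentsWithStats(m);i=1+np.argmax(s[1:,4]);print(s[i],c[i])
ys,xs=np.nonzero(l==i);pt=c[i];print(cv2.fitLine(np.stack([xs,ys],1).astype(np.float32),cv2.DIST_L2,0,.01,.01).ravel())
ray=p['R'].T@np.array([(pt[0]-p['cx'])/p['fx'],(pt[1]-p['cy'])/p['fy'],1]);C=-p['R'].T@np.asarray(p['t']);X=C+ray*((.136-C[2])/ray[2]);print('bar',X,'exp',T((-165,60,133)))
E
```

```text
10.35 p [4.337e-01 4.000e-04 2.669e-01] F [ 0.1 -0.6  0. ] M [-0.02 -0.01  0.06] w 0.028
[286.16243327 231.27364878] [286.22522976 184.14083639] [286.10458448 274.69289224]
[ 276  172   18  119 2062] [284.58729389 229.74054316]
[4.5955773e-03 9.9998945e-01 2.8458728e+02 2.2974054e+02]
bar [0.43229532 0.00253042 0.136     ] exp [4.33217111e-01 3.71941539e-04 1.33000000e-01]
```

View pics/w4.png

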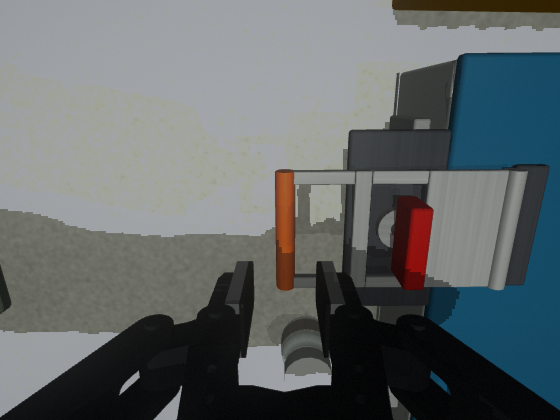

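```bash
python3 - <<'E'
from h import *
P=tcp(haspbar(0))+[-.0006,0.001,0]
move_linear(P,feed=.1);st('down')
gripper_to(.010);st('grip')
for th in (.1,.2,.35):
    move_linear(tcp(haspbar(th))+[-.0006,0.001,0],feed=.1);st(th)
save('wrist','w5.png');save('side','s5.png',(180,120,420,300),3.3)
E
```

```text
down 11.35 p [0.4328 0.0013 0.1874] F [ 0.6 -0.8  1. ] M [-0.02 -0.02 -0.04] w 0.028
grip 11.65 p [0.4337 0.0014 0.1876] F [7.3 0.5 1.2] M [-0.   -1.17 -0.01] w 0.0108
0.1 11.93 p [0.4344 0.0014 0.2014] F [ 7.1 -0.4 -2.5] M [-0.06 -1.18  0.05] w 0.0107
0.2 12.22 p [0.4366 0.0013 0.2147] F [ 8.2  0.2 -3.2] M [-0.11 -1.44  0.08] w 0.0107
0.35 12.57 p [0.4425 0.0012 0.2342] F [11.6 -0.5 -6.5] M [-0.08 -2.08  0.11] w 0.011
```

View pics/s5.png

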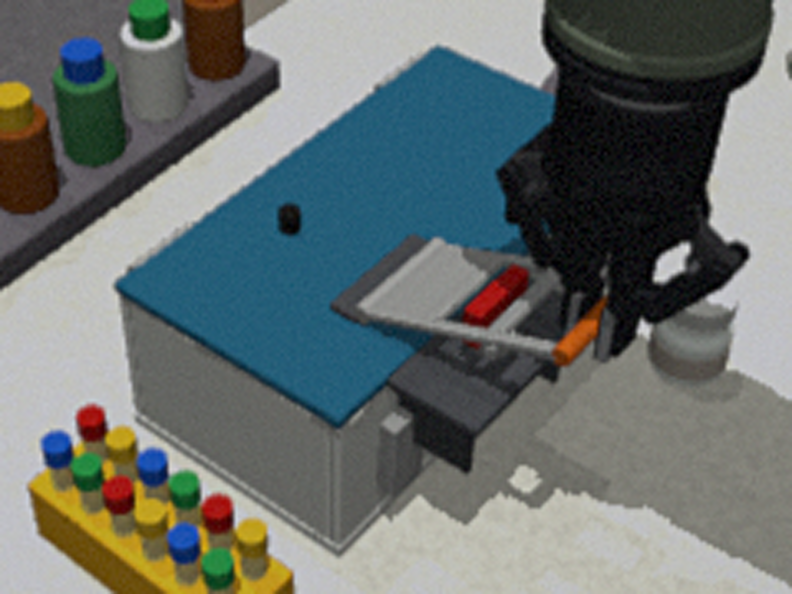

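```bash
python3 - <<'E'
from h import *
off=np.array([.001,.001,0])
for th in (.45,.6,.75,.9,1.05,1.2,1.35,1.5,1.65):
    move_linear(tcp(haspbar(th))+off,feed=.12);o=st(th)
    if np.linalg.norm(o['force'])>30: print('STOP');break
save('side','s6.png',(180,120,420,300),3.3)
E
```

```text
0.45 12.93 p [0.4477 0.001  0.246 ] F [ 1.7  0.3 -1.8] M [-0.03 -0.26  0.03] w 0.0107
0.6 13.25 p [0.4573 0.0008 0.263 ] F [-2.7  0.4  2.4] M [0.02 0.7  0.01] w 0.0108
0.75 13.57 p [0.4693 0.0005 0.2787] F [-9.8  2.   9.5] M [0.22 2.19 0.08] w 0.0109
0.9 13.88 p [4.835e-01 1.000e-04 2.926e-01] F [-19.2   2.6  22.6] M [0.47 4.09 0.08] w 0.0105
1.05 14.2 p [ 5.014e-01 -4.000e-04  3.042e-01] F [-10.8   1.5  19.7] M [0.47 2.2  0.09] w 0.0108
1.2 14.52 p [ 0.5202 -0.0008  0.3129] F [-5.   2.7 17.1] M [ 0.52  1.17 -0.03] w 0.0109
1.35 14.83 p [ 0.5401 -0.0014  0.3187] F [-0.4  2.6 12.9] M [0.45 0.23 0.08] w 0.0109
1.5 15.15 p [ 0.5603 -0.0019  0.3217] F [-0.8  3.  12.2] M [0.51 0.2  0.04] w 0.0109
1.65 15.47 p [ 0.5802 -0.0024  0.321 ] F [1.7 2.7 4.2] M [ 0.51 -0.32  0.05] w 0.0105
```

View pics/s6.png

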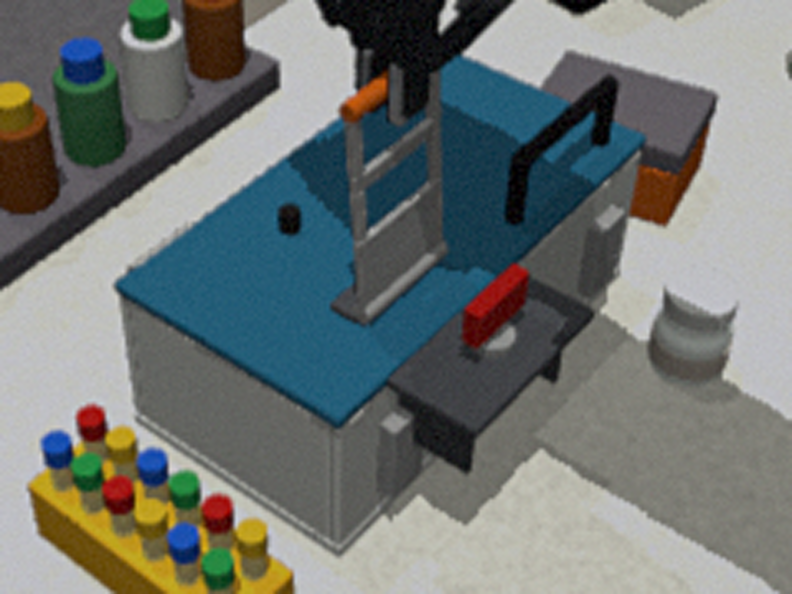

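```bash
python3 - <<'E'
from h import *
off=np.array([.001,.001,0])
for th in (1.8,1.95,2.1,2.25,2.4,2.5,2.6,2.7,2.78):
    move_linear(tcp(haspbar(th))+off,feed=.12);o=st(th)
    if np.linalg.norm(o['force'])>32: print('STOP');break
save('side','s7.png',(180,120,420,300),3.3)
E
```

```text
1.8 15.83 p [ 0.5997 -0.003   0.3179] F [ 1.2  3.9 -0.8] M [ 0.73 -0.35  0.01] w 0.011
1.95 16.15 p [ 0.6191 -0.0036  0.3121] F [1.5 3.3 0.6] M [ 0.82 -0.42 -0.02] w 0.0106
2.1 16.47 p [ 0.6375 -0.0041  0.3035] F [3.8 3.6 1.8] M [ 0.84 -0.57  0.08] w 0.0105
2.25 16.78 p [ 0.6544 -0.0046  0.292 ] F [3.5 4.  3. ] M [ 0.89 -0.85  0.04] w 0.0104
2.4 17.1 p [ 0.6693 -0.005   0.2779] F [5.7 2.9 2. ] M [ 0.83 -1.2   0.1 ] w 0.0106
2.5 17.36 p [ 0.6778 -0.0053  0.2673] F [5.6 3.8 1.3] M [ 0.86 -1.13  0.09] w 0.011
2.6 17.62 p [ 0.6852 -0.0055  0.2558] F [4.4 4.3 0.6] M [ 0.76 -0.91  0.08] w 0.0109
2.7 17.88 p [ 0.6914 -0.0058  0.2438] F [3.6 3.6 0.9] M [ 0.67 -0.63  0.13] w 0.0108
2.78 18.12 p [ 0.6956 -0.0059  0.2338] F [4.5 3.1 0.1] M [ 0.62 -0.72  0.01] w 0.0105
```

View pics/s7.png

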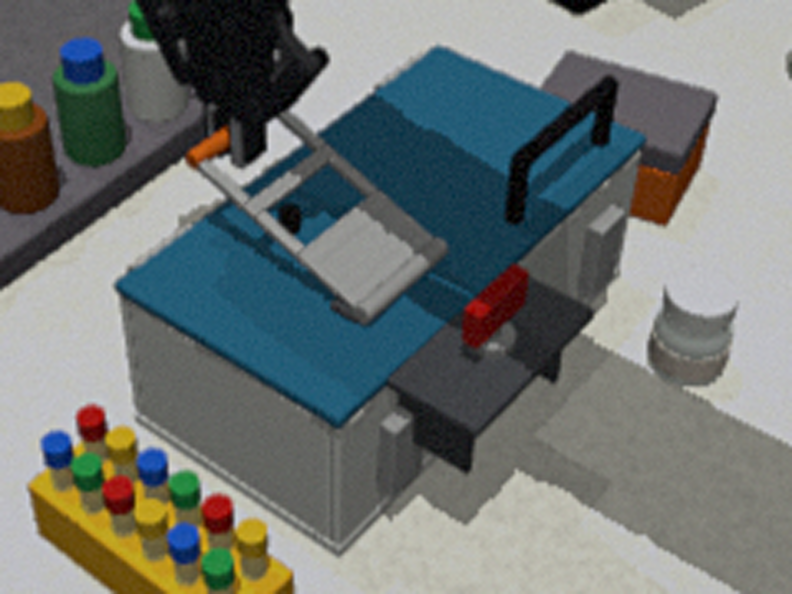

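```bash
python3 - <<'E'
from h import *
d=chest()
gripper_to(.026);st()
move_linear(tcp(haspbar(2.78))+[.001,.001,.11],feed=.15)
P=tcp(handle(0))+[.0005,.001,0]
reach(P+[0,0,.08],Rd(d[2]));st()
p=save('wrist','w8.png');save('side','s8.png',(180,120,420,300),3.3)
for y in (-135,-85,-35): print(proj(p,T((-45,y,176))))
E
```

```text
18.48 p [ 0.6952 -0.0063  0.2346] F [-0.5  0.4  0.6] M [ 0.03 -0.03 -0.03] w 0.0261
 20.2 p [ 0.5501 -0.1464  0.3038] F [0.2 0.4 0.8] M [0.05 0.01 0.  ] w 0.0256
[285.29867205 309.01372375]
[285.41079717 237.24049216]
[285.53977572 154.67909496]
```

View pics/w8.png

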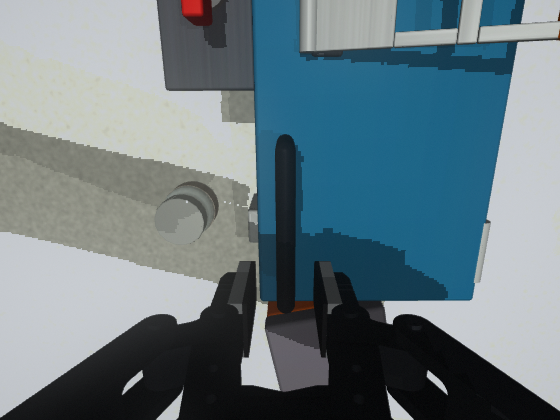

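View pics/s8.png

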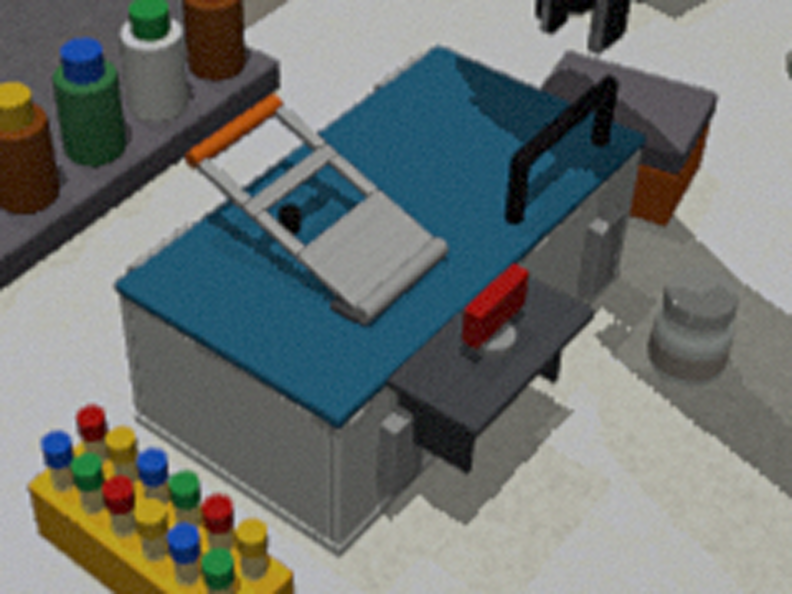

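```bash
python3 - <<'E'
from h import *
off=np.array([.0008,.002,0])
move_linear(tcp(handle(0))+off,feed=.1);st('down')
gripper_to(.010);st('grip')
for a in (.08,.16,.28,.4,.52,.64):
    move_linear(tcp(handle(a))+off,feed=.1);o=st(a)
    if np.linalg.norm(o['force'])>45: print('STOP');break
save('side','s9.png',(180,80,420,300),2.7)
E
```

```text
down 21.25 p [ 0.5501 -0.146   0.2245] F [-0.2  0.  -0. ] M [0.02 0.01 0.01] w 0.0259
grip 21.53 p [ 0.5505 -0.146   0.2246] F [4.4 0.8 5.6] M [ 0.01 -0.83  0.  ] w 0.0111
0.08 21.81 p [ 0.555  -0.1461  0.236 ] F [ 4.6 -0.3  0.1] M [-0.11 -0.82  0.13] w 0.0104
0.16 22.08 p [ 0.5604 -0.1462  0.247 ] F [2.4 0.2 1.2] M [-0.05 -0.27  0.02] w 0.0105
0.28 22.43 p [ 0.5702 -0.1465  0.2632] F [-5.6  0.8  7.8] M [0.26 1.28 0.06] w 0.0106
0.4 22.77 p [ 0.5819 -0.1468  0.2782] F [-13.3   3.7  15.2] M [0.59 2.9  0.06] w 0.0107
0.52 23.11 p [ 0.5952 -0.1472  0.2919] F [-21.5   4.5  26.3] M [1.06 4.7  0.04] w 0.011
0.64 23.45 p [ 0.6105 -0.1478  0.3037] F [-25.9   5.7  30.6] M [1.09 5.44 0.03] w 0.0106
```

View pics/s9.png

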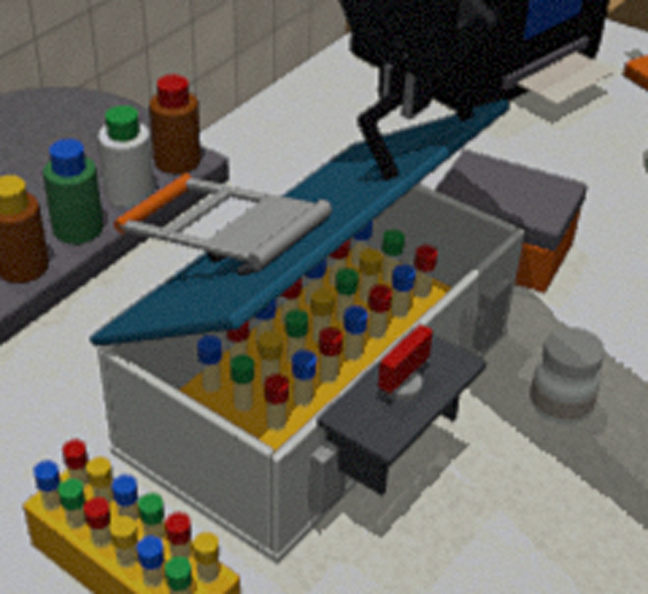

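```bash
python3 - <<'E'
from h import *
off=np.array([-.0008,.002,.0025])
for a in (.72,.84,.96,1.08,1.18,1.26):
    move_linear(tcp(handle(a))+off,feed=.1);o=st(a)
    F=o['force']
    if np.linalg.norm(F)>55: print('STOP');break
    off[[0,2]]+= np.clip(F[[0,2]]-[0,-5],-20,20)*2e-5
save('side','s10.png',(180,80,420,300),2.7)
E
```

```text
0.72 23.78 p [ 0.6216 -0.1479  0.3116] F [-1.9  1.6  3.6] M [0.27 0.43 0.05] w 0.0106
0.84 24.12 p [ 0.6389 -0.1484  0.3203] F [-3.5  2.2  9.1] M [0.34 0.79 0.08] w 0.0107
0.96 24.47 p [ 0.6573 -0.1489  0.3272] F [-3.7  2.  14.2] M [0.5  0.96 0.  ] w 0.0105
1.08 24.81 p [ 0.6763 -0.1494  0.3316] F [ 0.   2.5 14.3] M [0.44 0.29 0.05] w 0.0108
1.18 25.12 p [ 0.6924 -0.1498  0.3334] F [ 1.6  1.7 13.2] M [ 0.42 -0.19  0.02] w 0.0106
1.26 25.39 p [ 0.7051 -0.1502  0.3334] F [2. 2. 9.] M [ 0.33 -0.22  0.  ] w 0.0107
```

View pics/s10.png

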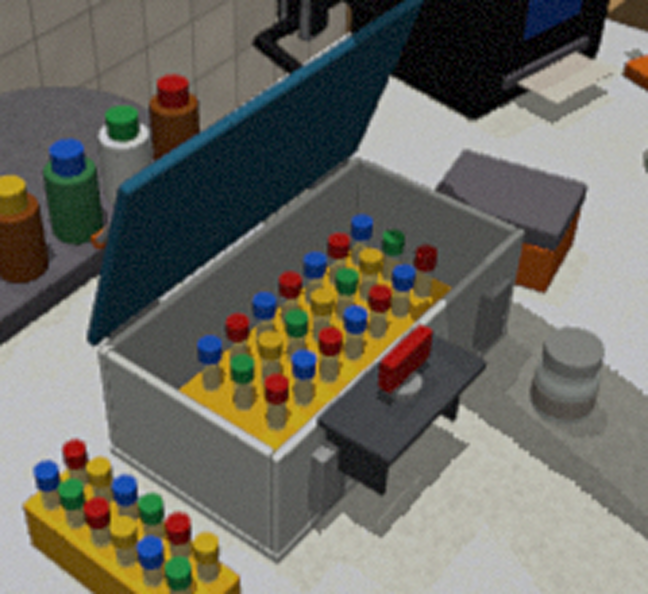

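```bash
python3 - <<'E'
from h import *
gripper_to(.028);o=st()
p=o['tool_pos']
move_linear(p+[0,0,.07],feed=.1);st()
try: move_linear(p+[-.08,-.05,.13],feed=.15)
except Exception as e: print(e)
st();sleep(.5)
save('side','s11.png');save('top','t11.png',(160,100,460,320),2.5);st()
E
```

```text
25.75 p [ 0.7045 -0.1504  0.3324] F [-0.4 -0.   0.6] M [-0.06  0.03  0.02] w 0.0278
 26.6 p [ 0.7044 -0.1504  0.4018] F [ 0.6 -0.4 -0.2] M [-0.01  0.03 -0.06] w 0.028
 27.49 p [ 0.6251 -0.1997  0.4614] F [-0.2  0.2 -0.1] M [-0.04  0.06  0.03] w 0.0277
 28.09 p [ 0.6245 -0.2004  0.4624] F [-0.3  0.7 -0. ] M [-0.02 -0.02 -0.01] w 0.028
```

View pics/s11.png

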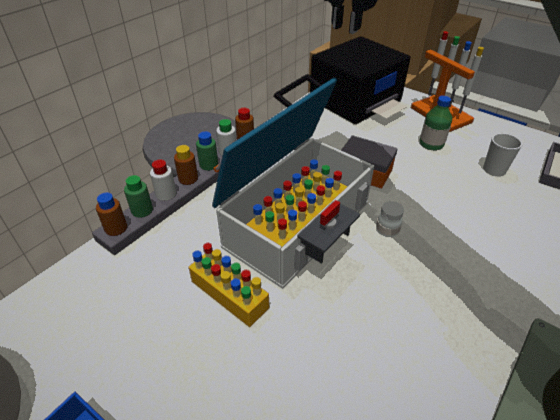

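View pics/t11.png

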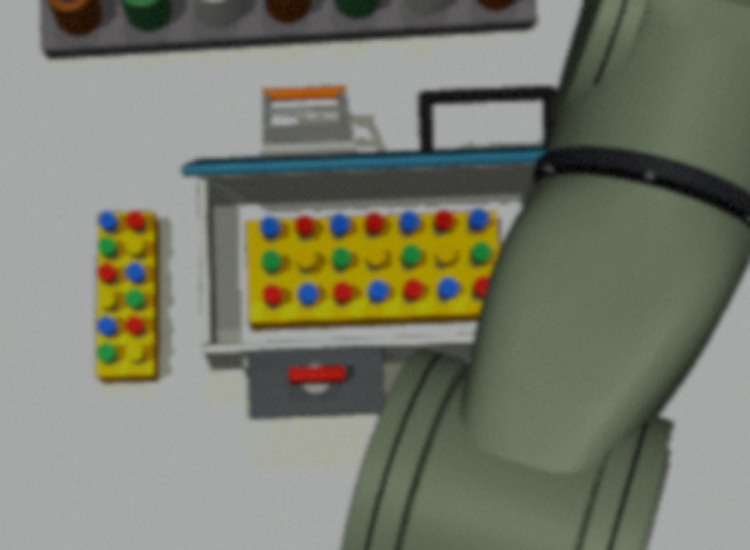

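```bash
python3 - <<'E'
from h import *
p=read_camera('top');d=chest()
def rot(q,a):
    x,z=q[0]-105,q[2]-115; return (105+x*np.cos(a)+z*np.sin(a),q[1],115-x*np.sin(a)+z*np.cos(a))
for a in (1.05,1.15,1.25,1.35):
    print(a,'handle',proj(p,T(rot((-45,-85,170),a))).round(1),[(th,proj(p,T(rot(haspbar(th),a))).round(1).tolist()) for th in (2.2,2.5,2.7,2.8,2.9)])
print('meas handle',np.array((488,97))/2.5+(160,100),'bar',np.array((304,93))/2.5+(160,100))
E
```

```text
1.05 handle [356.  153.9] [(2.2, [281.4, 113.5]), (2.5, [281.5, 124.7]), (2.7, [281.7, 134.1]), (2.8, [281.8, 139.2]), (2.9, [281.9, 144.6])]
1.15 handle [355.6 146. ] [(2.2, [281.2, 110.4]), (2.5, [281.4, 123.0]), (2.7, [281.6, 133.1]), (2.8, [281.7, 138.5]), (2.9, [281.9, 144.1])]
1.25 handle [355.1 138.4] [(2.2, [281.0, 107.9]), (2.5, [281.3, 121.8]), (2.7, [281.5, 132.4]), (2.8, [281.7, 138.1]), (2.9, [281.8, 143.8])]
1.35 handle [354.5 131.1] [(2.2, [280.9, 106.1]), (2.5, [281.2, 121.0]), (2.7, [281.4, 132.1]), (2.8, [281.6, 137.9]), (2.9, [281.8, 143.8])]
meas handle [355.2 138.8] bar [281.6 137.2]
```

Measured from the top camera, the lid is at about 1.25 rad and the hasp at about 2.78 rad. Both meet the end conditions, so I'm handing the job in.

```bash
python3 -c "
from h import *
finish_job();st()"
```

```text
the job is handed in; nothing more can be done
the job is handed in; nothing more can be done
```

The chest is open and the job was handed in at about 28 s of the 64 s allowed.

**What I did:**
- Turned the red button clockwise until I felt its stop; the moment about the vertical rose to 1.2 N m.
- Gripped the hasp's orange bar and carried it over the button and back over the shut lid.
- Raised the lid by its handle, let go and backed the arm away.

**Last checks:**
- **Lid and hasp:** The final top picture puts the lid at about 1.25 rad and the hasp at about 2.78 rad. The lid was still standing open about two seconds after I let go. I did not measure its speed or the hasp's.
- **Robot clear:** The force on the tool was under 1 N, so it was touching nothing.
- **Bystanders:** In the last side picture the tube rack, tip box and jar are upright and look unmoved. I judged this by eye and did not measure it; in the last top picture the arm hid the tip box and the jar.
- **Forces on the way:** The tool force peaked at about 40 N, when my lid path ran about 2 mm inside the true arc. It dropped after I corrected the path and stayed far below the 120 N wrist limit.

No check failed.

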